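# Refill the tilt-out nut bin from the scoop

## Robot

A 6-joint arm with a two-finger parallel gripper is mounted at the origin on the work surface. World frame = base frame: x ahead of the robot, y to its left, z up, the work surface at z = 0. Lengths are in m, angles in degrees, forces in N, time in s.
With the tool pointing down it reaches from about 0.4 to 0.925 m from the base axis. Payload 3.4 kg.
Tool frame: the origin (TCP) lies at the very end of the fingers, on their centre line; the grasp point (between the pads) lies 19 mm behind it; x points along the fingers, y is the direction in which the jaws open and shut, and the axes are right-handed (so a half turn about x gives the same grasp; the last joint's range is limited). The gripper opens to 85 mm and grips with 20 to 120 N. Pads are 22 mm wide; open, the fingers measure 114 mm over their backs; the gripper's body (76 mm by 85 mm) begins 54 mm behind the grasp point. The pads swing forward as they close: fully open they stand 13 mm farther back than shut.
Start: joints at [-68.669, 17.578, 86.31, -0, 76.112, -4.211], TCP at [0.248, -0.519, 0.231] pointing down, gripper open.
Joint ranges: [-179.03, 179.03], [-60, 130.46], [8.19, 133.38], [-81.62, 261.62], [5.75, 156.47], [-153.77, 153.77]. Speed limits (degrees/s): [147.25, 147.25, 180, 180, 180, 180].

## Interface

Orientations are given as a 3x3 rotation matrix whose columns are the frame's x, y, z axes.
In Python, from bench import bot gives the robot as it stands. The module is installed in compiled form; this text tells all that it offers. Calls block until the motion is done:
- bot.move_pose(position, orientation): joint-space move of the TCP to a pose.
- bot.movel(position, attitude=None, speed=0.15, threshold=None): straight line of the TCP; attitude=None keeps the orientation; speed is the mean speed in m/s. With threshold (N) it stops when the force on the tool has changed by that much, and returns True; else False.
- bot.set_joints(angles): joint-space move.
- bot.open_gripper() and bot.grab(grasp_force=None): open the fingers fully, or close them until they stop; grasp_force is the grip in N (None keeps the last).
- bot.pause(seconds).
- bot.ik(position, orientation): joint angles nearest the present ones, or None.
- bot.capture(name): name is "scene" or "top"; returns (picture, depth): 384x512x3 uint8, red, green, blue; 384x512 float32, m along the optical axis (not along the pixel's ray), 0 where there is no reading.
- bot.camera_info(name): a dict with "intrinsics" (3x3 intrinsics, pixels), "k1" (the pictures are not rectified: a ray, as slopes to the right and down, at radius r is drawn at 1 + k1 r^2 times it, then the intrinsics apply), "rvec" (rotation vector, rad) and "tvec" (3), from world to camera coordinates, as OpenCV has them. Camera axes: x right, y down, z forward; pixel columns grow to the right and rows downward; lengths in m; the calibration is good to about 2 mm. A picture is of the moment at which its call begins. camera_info takes no time and is no camera call.
A pose or a line that the arm cannot do raises bot.Unreachable and nothing moves.
- bot.job_done(): hands the job in, once; it reports no verdict.
Trained networks look in the newest picture that a camera, given by its name, has taken for a name from the list of things; names that differ only in an ending like _2 or _b are one class to them, and where a whole thing is asked for, a point or a joint stands for the part that bears it (a point fixed in the world has none). Each returns a list of dicts, best first, with "score" (0 to 1); they miss things now and then, are a little off and sometimes report something else, mostly with a low value. They report only what shows in the picture. A call takes as long as a camera call.
- bot.masks_of(camera, label): "mask" (384x512 bool, what is visible of it) and "extent" ([left, top, right, bottom] in pixels, round what is visible of it).
- bot.mark_of(camera, label): "point" ([column, row] in pixels: a listed point, or the origin of a listed thing).
Readings, each from a call of its own:
- bot.read_time(): time.
- bot.read_joint_positions(): joint angles.
- bot.read_joint_vel(): joint speeds.
- bot.read_tau(): joint torques, N m.
- bot.read_eef_pos(): TCP position.
- bot.read_ee_rot(): TCP orientation.
- bot.read_contact_force(): force on the tool from outside, world axes, zero at the start.
- bot.read_torque(): the same for the moment, N m.
- bot.read_gripper_width(): opening from 0.0 (shut) to 1.0 (fully open).
Only numpy, scipy, OpenCV 4.12 (cv2) and the standard library are available. Lean on these libraries where they do the work, as an engineer would, in place of code of your own. Each camera call takes 0.05 s, during which the arm holds its last target. There are 200 camera calls.

## Task

Pull the front of the wooden tilt-out bin open until it reaches its stop, then tip the walnuts out of the steel scoop into the opened bin, all three of them. Set the empty scoop back down on the plank, standing on its base, leave the bin open, and do not disturb the mug or the tagine knob.

Things in the scene. Friction and masses are not known exactly. Their poses are not given: they have to be found in the camera images.
- cabinet: Fixed plywood cabinet of the tilt-out bin, 236 mm wide, 180 deep, 185 high, on the walnut plank. Origin: on the plank, middle of the front face's lower edge. x points level from the front into the cabinet (the front opens to -x), y along the front, z up. Its flat top starts 14 mm behind the front face. With the front at its stop the opening spans x -80 to +14, y -90 to +90 mm.
- bin (a joint): Opening angle of the tilt-out front (rad): 0 shut, 0.6 at its stop; hinge line along the cabinet's y, at the front face, 20 mm above the plank. Stiff hinge: about 3 N at the tab moves it, and it stays at its stop. The front is a wooden panel 200 mm wide, 12 thick (outer face through the hinge line), reaching 165 mm up from the hinge, with an open-topped metal bucket 186 mm wide behind it.
- bin_tab (a point): Centre of the pull tab that rises from the middle of the front panel's top edge: 60 mm wide, 12 thick, 40 high (165 to 205 mm from the hinge). It moves with the front; its axes are the cabinet's when shut. Shut, it stands free, 40 mm above the cabinet's top, to be hooked from behind or pinched from above; at the stop its top is about 193 mm above the plank.
- scoop_grip (a point): Steel scoop's handle: the point to grip, centre of its section, 37 mm above the plank when the scoop stands. x level from handle to mouth, z up. The handle is a bar 14 mm wide, 18 high, along x from 75 mm behind this point to 34 mm before it. The pan's upright back wall (33 mm high, 78 wide) is 35 mm before this point. Scoop 0.2 kg.
- scoop_lip (a point): Middle of the lip of the scoop's open mouth, 130 mm before the grip point along the scoop's x and 26 mm below it. From the flat pan floor an 18 degree ramp, 78 mm wide, rises to this lip and keeps the walnuts in while the scoop is level. Tipped mouth-down by about 55 to 60 degrees the scoop empties.
- nut0: A walnut in its shell, 32 x 28 mm, lying in the scoop. Origin at its centre.
- nut1: A second like walnut in the scoop. Origin at its centre.
- nut2: A third like walnut in the scoop. Origin at its centre.
- mug_centre (a point): Bystander: an empty blue enamel mug, 80 mm across with a handle, 85 mm high. Point: half-way up its axis.
- knob_centre (a point): Bystander: a spare tagine lid knob of fired clay, 42 mm across, 53 mm high. Point: half-way up its axis.

How it is judged (in metres and radians):
On the way, in this order (a step that is already met when the one before it is completed fails the run):
1. the bin front is open to its stop (at least 0.5 rad) (value of joint bin above 0.5 rad), for 0.2 s.
2. the scoop is tipped (over 23 degrees) close to the opened bin (angle between scoop_grip's own z axis and vertical above 0.4 rad and horizontal distance between scoop_grip and cabinet below 0.3 m and value of joint bin above 0.5 rad), for 0.1 s.
At the end, for the whole second after the job is handed in: The bin front is still open (at least 0.5 rad of its 0.6), all three walnuts lie inside the opened bin at rest (under 50 mm/s), and the scoop stands on its base on the plank (within 10 degrees, its handle point under 55 mm high) (value of joint bin above 0.5 rad and x of nut0 in the frame of cabinet between -0.09 and 0.1 m and y of nut0 in the frame of cabinet between -0.095 and 0.095 m and z of nut0 in the frame of cabinet between 0.032 and 0.15 m and linear speed of each of nut0, nut1, nut2 below 0.05 m/s and x of nut1 in the frame of cabinet between -0.09 and 0.1 m and y of nut1 in the frame of cabinet between -0.095 and 0.095 m and z of nut1 in the frame of cabinet between 0.032 and 0.15 m and x of nut2 in the frame of cabinet between -0.09 and 0.1 m and y of nut2 in the frame of cabinet between -0.095 and 0.095 m and z of nut2 in the frame of cabinet between 0.032 and 0.15 m and height (world z) of scoop_grip below 0.055 m and angle between scoop_grip's own z axis and vertical below 0.17 rad); the robot touches nothing.
It fails at once if the mug is shifted or tipped by more than 30 mm (distance of mug_centre from where it was at the start of the episode above 0.03 m).
It fails at once if the tagine knob is shifted or tipped by more than 30 mm (distance of knob_centre from where it was at the start of the episode above 0.03 m).
It also fails if it takes over 72 s, if anything falls off the work surface, if the arm or the gripper's body presses on something with over 40 N, if the wrist force passes 120 N, or if a joint passes its speed limit or range.

## Working session

There is one attempt and no reset: what is moved stays moved. The work goes in short steps, each a Python script; the robot and the scene stay as the last script left them, time stands still between calls to the robot, and variables do not carry over. Pictures are saved under pics/ and viewed, about 8 in all and at most 12, crops included, and the job is handed in when it is done.

```bash
mkdir -p pics
cat > h.py <<'E'
import numpy as np, cv2
from bench import bot
def cam(n):
    c=bot.camera_info(n);R,_=cv2.Rodrigues(np.array(c["rvec"],float));return np.array(c["intrinsics"],float),float(c["k1"]),R,np.array(c["tvec"],float).ravel()
def rays(n,uv):
    K,k1,R,t=cam(n)
    p=cv2.undistortPoints(np.array(uv,float).reshape(-1,1,2),K,np.array([k1,0,0,0.])).reshape(-1,2)
    return p,R,t
def to_world(n,uv,z):
    p,R,t=rays(n,uv);z=np.array(z,float).ravel()[:,None]
    return (np.hstack([p*z,z])-t)@R
def at_height(n,uv,h):
    p,R,t=rays(n,uv);d=np.hstack([p,np.ones((len(p),1))])@R;o=-R.T@t
    return o+d*((h-o[2])/d[:,2])[:,None]
def cloud(n,D,m):
    v,u=np.nonzero(m&(D>0));return to_world(n,np.c_[u,v],D[v,u])
E
python3 - <<'E'
from h import *
ims=[]
for n in ("scene","top"):
    I,D=bot.capture(n);np.savez(f"{n}0.npz",I=I,D=D);ims.append(I)
    for l in ["cabinet","bin_tab","scoop_grip","scoop_lip","nut0","mug_centre","knob_centre"]:
        for r in bot.mark_of(n,l)[:3]:
            u=np.array(r["point"]);d=D[int(u[1])%384,int(u[0])%512]
            print(n,l,round(r["score"],2),u.round(1),to_world(n,u,d).round(3) if d>0 else None)
cv2.imwrite("pics/a.png",ims[0][:,:,::-1]);cv2.imwrite("pics/b.png",ims[1][:,:,::-1])
for n in("scene","top"):
    K,k,R,t=cam(n);print(n,-R.T@t)
E
```

```text
scene cabinet 0.92 [341.9 188.6] [[ 0.558  0.299 -0.001]]
scene cabinet 0.39 [187.3 202.9] [[ 0.512 -0.15   0.03 ]]
scene bin_tab 0.75 [354.4 137.2] [[0.572 0.292 0.225]]
scene scoop_grip 0.65 [153.1 197.6] [[ 0.477 -0.24   0.042]]
scene scoop_lip 0.89 [200.8 213.2] [[ 0.537 -0.12   0.002]]
scene nut0 0.55 [188.4 203. ] [[ 0.51  -0.148  0.026]]
scene nut0 0.54 [176.5 200. ] [[ 0.492 -0.178  0.028]]
scene nut0 0.48 [173.5 208.5] [[ 0.519 -0.191  0.027]]
scene mug_centre 0.59 [258.4 273.9] [[ 0.764 -0.014  0.004]]
scene knob_centre 0.82 [195.2 278.1] [[ 0.757 -0.171  0.049]]
top cabinet 0.66 [125.6 241.7] [[0.542 0.299 0.016]]
top bin_tab 0.62 [ 95.6 223. ] [[0.548 0.297 0.224]]
top scoop_grip 0.71 [379.2 282.7] [[ 0.474 -0.231  0.044]]
top scoop_lip 0.62 [320.6 256.7] [[ 0.526 -0.118  0.001]]
top nut0 0.73 [349.  278.3] [[ 0.481 -0.173  0.031]]
top nut0 0.73 [334.2 267.3] [[ 0.503 -0.143  0.029]]
top nut0 0.49 [352.9 264.3] [[ 0.51  -0.181  0.032]]
top mug_centre 0.97 [277.4 137.8] [[ 0.792 -0.018 -0.001]]
top knob_centre 0.79 [344.3 157.1] [[ 0.737 -0.161  0.049]]
scene [ 1.26450499 -0.15194439  0.99527589]
top [0.42416174 0.02440194 1.03623719]
```

View pics/a.png

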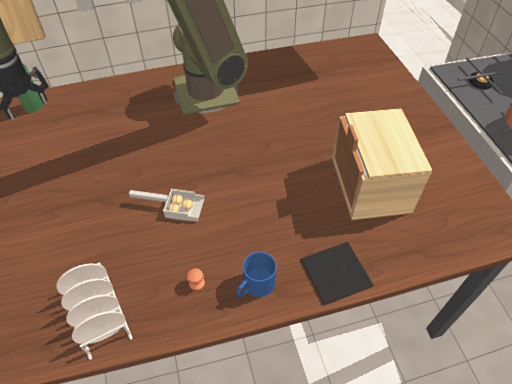

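View pics/b.png

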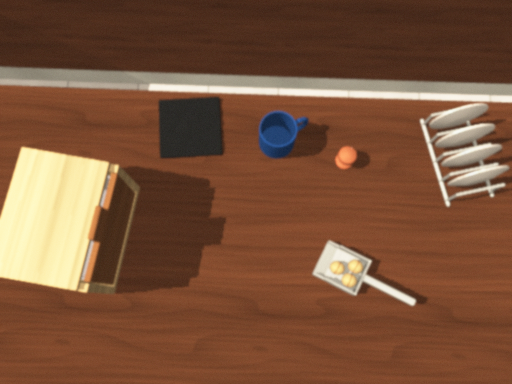

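Run:
```python
from h import *
def rect(n,P,tag):
    r=cv2.minAreaRect(P[:,:2].astype(np.float32)*1000);print(n,tag,len(P),np.round(r[0],1),np.round(r[1],1),round(r[2],1)); return r
for n in("scene","top"):
    z=np.load(n+"0.npz");D=z["D"]
    P=cloud(n,D,np.ones(D.shape,bool))
    near=(abs(P[:,0]-.6)<.25)&(abs(P[:,1]-.37)<.22)
    T=P[near&(abs(P[:,2]-.185)<.006)];rect(n,T,"cabtop");print(np.round(np.median(T[:,2]),4))
    T=P[near&(P[:,2]>.205)&(P[:,2]<.24)];rect(n,T,"tab")
    S=P[(abs(P[:,0]-.49)<.13)&(abs(P[:,1]+.19)<.16)&(P[:,2]>.034)&(P[:,2]<.06)]
    rect(n,S,"scoophi")
    for l in ["scoop_grip","mug_centre"]:
        m=bot.masks_of(n,l)
        if m:
            Q=cloud(n,D,m[0]["mask"]);rect(n,Q,l);print(np.percentile(Q[:,2],[1,50,99]).round(3))
```

```text
scene cabtop 4151 [565.5 383.5] [188.9 241.9] 81.8
0.1841
scene tab 134 [553.5 295.4] [12.8 61.5] 81.3
scene scoophi 269 [ 478.4 -223.7] [178.1  79.1] 66.8
scene scoop_grip 1033 [ 474.  -205.2] [204.8 100. ] 64.3
[-0.001  0.019  0.049]
scene mug_centre 1409 [770.  -15.1] [ 87.5 154.5] 66.1
[-0.001  0.042  0.087]
top cabtop 12285 [562.1 386.4] [187.7 237.3] 82.0
0.1848
top tab 346 [548.4 298.8] [13.5 59.6] 83.0
top scoophi 476 [ 474.8 -220.2] [180.7  77.6] 65.4
top scoop_grip 1913 [ 483.8 -208.9] [205.2  86.8] 64.9
[-0.002  0.01   0.049]
top mug_centre 1623 [801.  -16.1] [ 96.3 116.2] 61.6
[-0.001  0.033  0.087]
```

The scene view shows the cabinet at about (380,160), with its tab at (350,135), and the scoop with its nuts at (180,205). The mug (258,275) and knob (195,280) are well clear of the path. The cabinet front faces world −y. Next I'll fit the handle line, set the frames and check reachability.

```bash
cat >> h.py <<'E'
def frame(yaw):
    c,s=np.cos(np.radians(yaw)),np.sin(np.radians(yaw));return np.array([[c,-s,0],[s,c,0],[0,0,1.]])
def Ry(a):
    c,s=np.cos(a),np.sin(a);return np.array([[c,0,s],[0,1,0],[-s,0,c]])
CYAW=82.0;C=frame(CYAW);CO=np.array([.5505,.291,0])
HINGE=CO+[0,0,.02]
def tab_pose(th,sgn=1,tip=.173):
    # pinched tool, turned with the front; tip = TCP distance above hinge
    R=C@Ry(-th); p=HINGE+R@[.006,0,tip]
    x=-R[:,2];y=sgn*R[:,0];return p,np.c_[x,y,np.cross(x,y)]
LEAN=np.radians(30)
def scoop_tool(S,grip,sgn=1):
    # S scoop attitude, grip point -> tool pose; body leans to handle end by LEAN
    x=S@np.array([np.sin(LEAN),0,-np.cos(LEAN)]);y=sgn*S[:,1]
    return grip+.019*x,np.c_[x,y,np.cross(x,y)]
def pour(lip,a,yaw=CYAW):
    S=frame(yaw)@Ry(a);return S,lip-S@[.130,0,-.026]
E
python3 - <<'E'
from h import *
for n in("scene","top"):
    D=np.load(n+"0.npz")["D"];P=cloud(n,D,np.ones(D.shape,bool))
    d=frame(65.5)[:2,0];g=np.array([.474,-.236]);q=(P[:,:2]-g)
    a=q@d;b=q@np.array([-d[1],d[0]])
    m=(a>-.09)&(a<.028)&(abs(b)<.025)&(P[:,2]>.03)&(P[:,2]<.06);H=P[m]
    vx,vy,x0,y0=cv2.fitLine(H[:,:2].astype(np.float32),cv2.DIST_HUBER,0,1e-4,1e-4).ravel()
    print(n,"handle",m.sum(),np.degrees(np.arctan2(vy,vx)),"lat",np.median(b[m]),"a",np.percentile(a[m],[1,99]),np.median(H[:,2]))
    w=(abs(b)<.045)&(abs(b)>.015)&(P[:,2]>.024)&(P[:,2]<.04)&(a>0)&(a<.15)
    print("  wall hi a",np.percentile(a[w],[1,5,95]),"b",np.percentile(b[w],[1,99]))
g=np.array([.474,-.236,.037])
for s in(1,-1):
    print("sgn",s)
    for th in(0,.3,.6): print(" tab",th,np.round(r,0) if (r:=bot.ik(*tab_pose(th,s))) is not None else None)
    for l in(0,30):
        import h;h.LEAN=np.radians(l)
        for nm,S,G in[("pick",frame(65.5),g)]+[("pour%d"%k,*pour(CO+C@[-.045,0,.215],np.radians(k))) for k in(0,30,60)]:
            r=bot.ik(*scoop_tool(S,G,s));print(" lean",l,nm,None if r is None else np.round(r,0))
E
```

```text
scene handle 238 66.12634 lat -0.0004431295418810744 a [-0.07422686  0.02737549] 0.043855798976822985
  wall hi a [0.03371667 0.03581512 0.10208142] b [-0.03764935  0.04287592]
top handle 401 65.581474 lat 0.007499293674019488 a [-0.07379441  0.02749501] 0.04534846790312833
  wall hi a [0.03580163 0.037364   0.10118937] b [-0.03331024  0.04476965]
sgn 1
 tab 0 [ 24.  23.  83.  -0.  74. -58.]
 tab 0.3 [ 10.  18.  95.  18.  63. -80.]
 tab 0.6 [  -6.   20.  104.   40.   61. -110.]
 lean 0 pick None
 lean 0 pour0 None
 lean 0 pour30 [  26.   23.   77.  -25.   97. -145.]
 lean 0 pour60 [  38.   37.   66.  -44.  120. -142.]
 lean 30 pick [-49.  34. 104.  32.  60. 135.]
 lean 30 pour0 None
 lean 30 pour30 None
 lean 30 pour60 [  30.   24.   69.  -24.  105. -144.]
sgn -1
 tab 0 [ 24.  23.  83.  -0.  74. 122.]
 tab 0.3 [ 10.  18.  95.  18.  63. 100.]
 tab 0.6 [ -6.  20. 104.  40.  61.  70.]
 lean 0 pick [-31.  29. 106.  -0.  45.  -7.]
 lean 0 pour0 [ 8. 15. 91. -0. 74. 16.]
 lean 0 pour30 [ 26.  23.  77. -25.  97.  35.]
 lean 0 pour60 [ 38.  37.  66. -44. 120.  38.]
 lean 30 pick [-49.  34. 104.  32.  60. -45.]
 lean 30 pour0 [-11.  15.  99.  32.  71. -15.]
 lean 30 pour30 [11. 14. 84. -0. 82. 19.]
 lean 30 pour60 [ 30.  24.  69. -24. 105.  36.]
```

```bash
sed -i 's/radians(30)$/radians(20)/' h.py
python3 - <<'E'
from h import *
p,R=tab_pose(0)
bot.move_pose(p+[0,0,.08],R)
print("touch",bot.movel(p,speed=.12,threshold=15),bot.read_eef_pos(),p)
bot.grab(60);print("w",bot.read_gripper_width(),bot.read_contact_force())
for th in np.arange(.1,.61,.1):
    bot.movel(*tab_pose(th),speed=.1);print(round(th,2),np.round(bot.read_contact_force(),1))
bot.open_gripper()
p,R=tab_pose(.6);bot.movel(p-.08*R[:,0],speed=.2)
bot.set_joints([-40,10,95,0,75,-20])
print(bot.read_time())
I,D=bot.capture("scene");J,_=bot.capture("top")
cv2.imwrite("pics/c.png",cv2.resize(np.vstack([I[60:260,60:460],J[120:320,0:400]])[:,:,::-1],None,fx=1.5,fy=1.5))
for r in bot.mark_of("scene","bin_tab")[:1]+bot.mark_of("top","bin_tab")[:1]:print(r)
for n in("scene","top"):
  for r in bot.mark_of(n,"bin_tab")[:1]:print(n,at_height(n,r["point"],.176),CO+C@[-.0995,0,.176])
E
```

```text
touch False [0.55197143 0.29711014 0.19364275] [0.55133504 0.29694161 0.193     ]
w 0.13104042788556958 [0.61843192 4.91026808 0.57681189]
0.1 [ 1.2  8.5 -6.9]
0.2 [  2.6   9.7 -10.7]
0.3 [  5.5  11.9 -14.5]
0.4 [  7.5  15.3 -20. ]
0.5 [ 10.3  20.8 -24.5]
0.6 [ 15.   47.1 -20.1]
10.3833
{'point': [314.7, 149.7], 'score': 0.69}
scene [[0.54255837 0.20037856 0.176     ]] [0.53665228 0.19246833 0.176     ]
```

View pics/c.png

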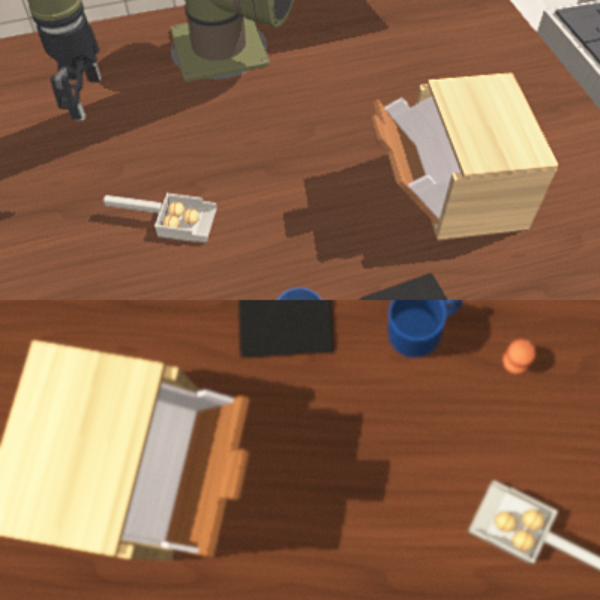

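The bin is open, with the tab at about (240,470) in the lower half of the composite and all three nuts still in the scoop. Next I'll confirm the angle from depth and pick up the scoop.

Run:
```python
from h import *
for n in("scene","top"):
    _,D=bot.capture(n);P=(cloud(n,D,np.ones(D.shape,bool))-CO)@C
    T=P[(P[:,0]<-.07)&(P[:,0]>-.14)&(abs(P[:,1])<.025)&(P[:,2]>.16)];print(n,"tab x,z",np.percentile(T[:,0],[2,50,98]).round(3),T[:,2].max().round(3))
F=frame(65.6);g=np.array([.4715,-.2347,.037])
p,R=scoop_tool(F,g,-1)
bot.move_pose(p-.09*R[:,0],R);print("touch",bot.movel(p,speed=.12,threshold=12))
bot.grab(110);print("w",bot.read_gripper_width(),np.round(bot.read_contact_force(),1))
bot.movel(p+[0,0,.1],speed=.1)
print("w",bot.read_gripper_width(),bot.read_contact_force(),bot.read_time())
I,D=bot.capture("scene");J,_=bot.capture("top")
cv2.imwrite("pics/d.png",cv2.resize(np.hstack([I[140:290,60:260],J[200:350,270:470]])[:,:,::-1],None,fx=2,fy=2))
```

```text
scene tab x,z [-0.106 -0.096 -0.075] 0.195
top tab x,z [-0.105 -0.092 -0.073] 0.198
touch False
w 0.14375737090818613 [-1.8  0.6  4.8]
w 0.14329229738317248 [-0.3947202   0.63326544 -4.0494996 ] 14.1667
```

View pics/d.png

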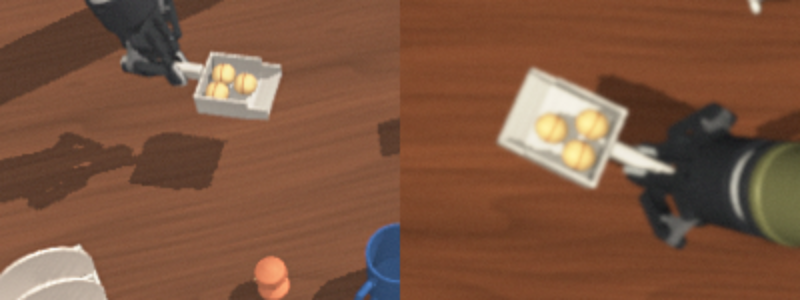

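The scoop is held level with all three nuts inside. The tab's top height (0.195–0.198 m) matches the stop angle of about 0.6 rad. Now I'll carry the scoop over and pour.

Run:
```python
from h import *
lip=CO+C@[-.045,0,.225]
F=frame(65.6);g=np.array([.4715,-.2347,.037])
p,R=scoop_tool(F,g+[0,0,.22],-1);bot.movel(p,speed=.12)
S0,G0=pour(lip,0)
p,R=scoop_tool(S0,G0-C[:,0]*.12+[0,0,.02],-1);bot.movel(p,R,speed=.14)
p,R=scoop_tool(S0,G0,-1);bot.movel(p,R,speed=.12)
I,_=bot.capture("scene");J,_=bot.capture("top")
for a in range(6,67,6):
    S,G=pour(lip-[0,0,.015*a/60],np.radians(a));bot.movel(*scoop_tool(S,G,-1),speed=.05)
bot.pause(.8)
K,_=bot.capture("scene");L,_=bot.capture("top")
print(bot.read_time(),bot.read_gripper_width(),np.round(bot.read_contact_force(),1))
a=np.hstack([I[60:260,200:450],J[130:330,0:250]]);b=np.hstack([K[60:260,200:450],L[130:330,0:250]])
cv2.imwrite("pics/e.png",cv2.resize(np.vstack([a,b])[:,:,::-1],None,fx=1.5,fy=1.5))
```

```text
23.7 0.1440734915816801 [ 0.4 -0.3 -2.3]
```

View pics/e.png

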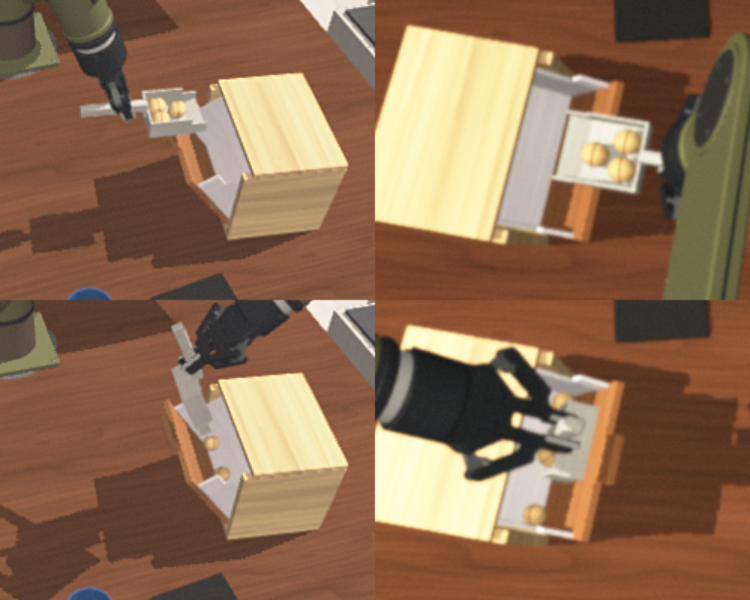

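All three nuts appear in the bin (lower right view: (560,400), (545,457), (535,513)). I'll return the scoop to where it stood.

Run:
```python
from h import *
lip=CO+C@[-.045,0,.225]
for a in range(55,-1,-11):
    S,G=pour(lip+[0,0,.02],np.radians(a));bot.movel(*scoop_tool(S,G,-1),speed=.12)
S0,G0=pour(lip,0)
p,R=scoop_tool(S0,G0-C[:,0]*.12+[0,0,.03],-1);bot.movel(p,R,speed=.15)
F=frame(65.6);g=np.array([.4715,-.2347,.037])
p,R=scoop_tool(F,g,-1)
bot.movel(p+[0,0,.12],R,speed=.2);bot.movel(p+[0,0,.02],speed=.12);bot.pause(.3)
print("touch",bot.movel(p-[0,0,.006],speed=.03,threshold=5),bot.read_eef_pos()-p,np.round(bot.read_contact_force(),1))
bot.open_gripper();bot.pause(.3)
bot.movel(p-.10*R[:,0],speed=.15)
bot.set_joints([-68.669,17.578,86.31,0,76.112,-4.211])
print(bot.read_time())
ims=[]
for n in("scene","top"):
    I,D=bot.capture(n);ims.append(I)
    for r in bot.mark_of(n,"nut0")[:4]:
        u=np.array(r["point"]);d=D[int(u[1]),int(u[0])];print(n,"nut",round(r["score"],2),u,((to_world(n,u,d)-CO)@C).round(3))
    P=cloud(n,D,np.ones(D.shape,bool));q=(P-[.4715,-.2347,0])@F
    H=q[(q[:,0]>-.09)&(q[:,0]<.03)&(abs(q[:,1])<.03)&(q[:,2]>.02)&(q[:,2]<.1)]
    print(n,"handle z, slope",np.median(H[:,2]),np.polyfit(H[:,0],H[:,2],1))
cv2.imwrite("pics/f.png",cv2.resize(np.vstack([ims[0][60:310,60:450],ims[1][100:350,0:390]])[:,:,::-1],None,fx=1.2,fy=1.2))
cv2.imwrite("pics/g.png",cv2.resize(np.hstack([ims[0][100:240,300:440],ims[1][130:320,20:160][20:160]])[:,:,::-1],None,fx=2.8,fy=2.8))
```

```text
touch True [-5.80733028e-05  8.02494307e-05  2.40666434e-04] [-0.7  0.3  3.9]
33.3833
scene nut 0.66 [341.5 153.3] [[0.017 0.071 0.069]]
scene nut 0.63 [352.1 173.3] [[0.037 0.011 0.044]]
scene handle z, slope 0.04359526712470844 [-0.00481941  0.04171436]
top nut 0.68 [115.4 235.3] [[0.016 0.005 0.064]]
top nut 0.61 [123.4 195.5] [[ 0.019 -0.079  0.066]]
top nut 0.56 [107.8 272.7] [[0.013 0.08  0.065]]
top handle z, slope 0.04528598733281071 [-0.00017318  0.04451623]
```

View pics/f.png

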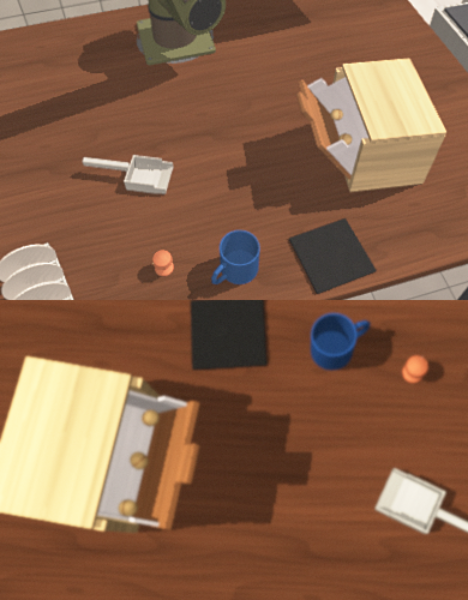

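View pics/g.png

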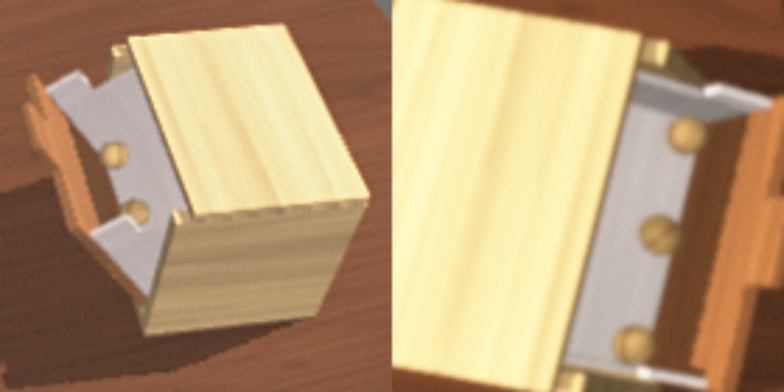

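The top view shows three nuts in the open bin. The scoop stands empty and level, and the mug and knob are where they were. I'm handing the job in.

```bash
python3 -c "
from bench import bot
bot.job_done()"
```

```text
the job is handed in; nothing more can be done
```

I pulled the bin front open to its stop, tipped all three walnuts into it, set the empty scoop back where it had stood, and handed the job in at about 33 s. The hand-in gives no verdict, so the result rests on my own last checks:

- **Bin:** it is still open. The force rose sharply at the end of the pull, and the tab top measured 0.195–0.198 m high, which fits about 0.58–0.6 rad. The tab's horizontal position came out 5–10 mm short of what 0.6 rad should give. I put that down to error in my estimate of the cabinet position.
- **Walnuts:** the top camera shows all three in the bin, at cabinet x of about 0.015, y of about −0.08, 0.005 and 0.08, and z of about 0.065 m. The scene camera detected only two, because a bin side hides the third. Its positions differ by up to 20 mm but are also within limits. I did not measure their speed.
- **Scoop:** it stands level, with the handle top at about 44 mm and a slope of less than 0.3 degrees.
- **Mug and knob:** the arm never went near them, and they look unmoved in the last picture. I did not measure them again.

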